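# Dispense three fuse cartons at the packing bench

### The job

This order needs three small fuse cartons. On the dispenser that holds the stack of flat rectangular cartons, press the lever all the way down exactly three times, letting it come fully back up after each press, so that three cartons lie in its tray and the fourth stays in the magazine. Leave the lever of the other dispenser, the one with the round tape rolls, alone.

Things in the scene. Friction and masses are not known exactly. Their poses are not given: they have to be found in the camera images.
- fuse: Carton dispenser, fixed. Origin: on the bench under the magazine's centre; z up, x from lever to tray. Magazine: four corner angles round the stack, top 210 mm high. Open catch tray at x = 25 to 152 mm, 100 mm wide, inner floor 4 mm and rim 39 mm high. Lever on the -x side, towards the robot; its hinge at (-55, 0, 215) mm lies between side plates 235 mm high that end at x = -80 mm.
- fuse_pad (a point): Centre of the upper face of the flat black pad at the lever's end, 45 mm along the lever, 55 mm across. In the dispenser's frame it moves from (-183, 0, 259) mm at rest almost straight down to (-188, 0, 192) mm fully pressed: 67 mm. The face slopes 14 degrees, outer end up at rest and down when pressed. Nothing stands beside or above it.
- fuse_lever (a joint): Lever of the carton dispenser: 0 rad at rest (up), 0.5 rad at its stop (fully down). Mid-pad it takes about 4 N to start, 7 N at the bottom, 2 N more if pressed at 0.1 m/s; let go, it springs up within 0.5 s. A full press pushes the lowest carton into the tray; when the lever is let up the stack drops by one carton (18 mm).
- carton3_center (a point): Centre of the third carton from the bottom of the stack, a flat cardboard carton with a paper band, 44 x 60 x 18 mm, about 40 g, like all five. The stack stands on the magazine floor, 105 mm above the bench, so it starts at a height of 150 mm.
- carton4_center (a point): Centre of the fourth carton from the bottom, the same kind. It starts at 168 mm and, once three cartons are out and the lever is up, lies lowest in the magazine, at a height of 114 mm.
- tape_lever (a joint): The lever of the other dispenser, of the same build but with a round pad (52 mm) and a stack of round tape rolls (44 mm across, 24 mm high): 0 rad at rest, 0.5 rad fully down. It must not be pressed. The two dispensers stand side by side, either one on the left.

How it is judged:
By the outcome, as a careful person would: the job done as asked, in the order asked, and still so for the second after the job is handed in, with the robot touching nothing.
It also fails if it takes over 42 s, if anything falls off the work surface, if the arm or the gripper's body presses on something with over 40 N, if the wrist force passes 120 N, or if a joint passes its speed limit or range.

### The arm

A 7-joint arm with a two-finger parallel gripper is mounted at the origin on the work surface. World frame = base frame: x ahead of the robot, y to its left, z up, the work surface at z = 0. Lengths are in m, angles in rad, forces in N, time in s.
With the tool pointing down it reaches from about 0.4 to 0.85 m from the base axis. Payload 10.4 kg.
Tool frame: the origin (TCP) lies between the finger pads; the fingertips stand 17 mm ahead of it and the grasp point (between the pads) lies 2 mm behind it; x points along the fingers, y is the direction in which the jaws open and shut, and the axes are right-handed (so a half turn about x gives the same grasp; the last joint's range is limited). The gripper opens to 87 mm and grips with 3 to 60 N. Pads are 19 mm wide; open, the fingers measure 117 mm over their backs; the gripper's body (75 mm by 190 mm) begins 51 mm behind the grasp point.
Start: joints at [-0.023, 0.332, -0.065, 1.46, 0.022, 1.35, -0.088], TCP at [0.625, 0, 0.24] pointing down, gripper open.
Joint ranges: [-2.6, 2.6], [-0.5, 2.12], [-1.47, 1.34], [0.16, 2.42], [-1.27, 4.41], [0.06, 2.06], [-2.6, 2.6]. Speed limits (rad/s): [2.22, 2.22, 2.79, 2.79, 3.14, 3.14, 3.14].

### API

Orientations are given as a unit quaternion [x, y, z, w].
In Python, from bench import r, optics, close_job gives the robot as it stands.
- The arm moves only by the shell command python3 -m inch 'ROWS' [OPENING] [FORCE]. ROWS is JSON, a list of rows, each an object with "translation": the shift along the tool's x, y, z in cm, a list of three; "spin": the turn about the tool's x in degrees. In form: [{"translation": [tx, ty, tz], "spin": spin}, ...]. A call has 1 to 20 rows; each row shifts and turns the pose as measured when the row begins, along the tool's axes as they then stand; what a row does not reach is not made up. A row lasts 1/8 s, in which the tool goes at most 62.5 mm and 10.7 degrees, less where a joint would pass 70% of its speed; a pose out of reach is approached as far as the arm can. A call is refused whole if a number of a shift passes 6.25 or a number of a turn 10.7, either way. A call with a gripper value outside its range is refused whole. OPENING is the closure, from 0 (fully open) to 1 (shut), set as the call begins (- or left out, the last holds). The fingers move at their own pace and stop on an object; FORCE is the grip in N (left out, the last holds). Time passes only in rows, so rows that do not move let the fingers close. It gives the time, the measured TCP pose, the force and the opening at its end, in the units of the state.
- r.read_state(): the state, without advancing time (a new reading comes with each control period).
- optics.camera(name): name is "scene" or "side" or "wrist"; returns the picture (420x560x3 uint8, red, green, blue); there is no depth.
- optics.camera_model(name): a dict with "camera_matrix" (3x3 intrinsics, pixels), "dist" ([k1, k2, p1, p2, k3] as OpenCV has them; the pictures are not rectified), "world_from_camera" (4x4, takes a point from camera to world coordinates); the wrist camera has in their place "tool_from_camera" (4x4, takes a point from camera to tool coordinates, whose origin is the TCP and whose axes are the tool frame's). Camera axes: x right, y down, z forward; pixel columns grow to the right and rows downward; lengths in m; the calibration is good to about 2 mm. A picture is of the moment at which its call begins: read the wrist's pose just before it. camera_model takes no time and is no camera call.
- close_job(): hands the job in, once; it reports no verdict.
The state is a dict: "time": time; "joint_positions": joint angles; "joint_vel": joint speeds; "joint_torque": joint torques, N m; "ee_pos": TCP position; "eef_rot": TCP orientation; "ft_force": force on the tool from outside, world axes, zero at the start; "torque": the same for the moment, N m; "width": finger opening in m.
Only numpy, scipy, OpenCV 4.12 (cv2) and the standard library are available. Lean on these libraries where they do the work, as an engineer would, in place of code of your own. Each camera call takes 0.05 s, during which the arm holds its last target.

## Working session

There is one attempt and no reset: what is moved stays moved. The work goes in short steps, Python scripts to look and compute and a shell command to move; the robot and the scene stay as the last step left them, time stands still between calls to the robot, and variables do not carry over. Pictures are saved under pics/ and viewed, and the job is handed in when it is done.

```bash
ls; mkdir -p pics; python3 - <<'E'
from bench import r, optics
import cv2
s=r.read_state()
print({k:s[k] for k in ("time","ee_pos","eef_rot","ft_force","width")})
for n in ("scene","side","wrist"):
    cv2.imwrite(f"pics/{n}0.png",optics.camera(n)[:,:,::-1])
    m=optics.camera_model(n); print(n,m)
E
```

```text
pics
{'time': 0.0, 'ee_pos': array([ 6.24634810e-01, -1.13168611e-05,  2.38752437e-01]), 'eef_rot': array([-0.49963242, -0.50033788,  0.50036506, -0.49966414]), 'ft_force': array([-0.36061879, -0.38858749,  0.225264  ]), 'width': 0.08695061799318435}
scene {'camera_matrix': array([[390.87197422,   0.        , 280.68679196],
       [  0.        , 390.87197422, 206.75280985],
       [  0.        ,   0.        ,   1.        ]]), 'dist': array([-0.01695391,  0.        ,  0.        ,  0.        ,  0.        ]), 'world_from_camera': array([[-0.23191579,  0.72271964, -0.65106942,  1.11815502],
       [ 0.97251826,  0.18642599, -0.13947609,  0.08913561],
       [ 0.02057416, -0.66552361, -0.74609318,  0.74586332],
       [ 0.        ,  0.        ,  0.        ,  1.        ]])}
side {'camera_matrix': array([[526.45840616,   0.        , 285.94796476],
       [  0.        , 526.45840616, 200.30938395],
       [  0.        ,   0.        ,   1.        ]]), 'dist': array([-0.18336117,  0.        ,  0.        ,  0.        ,  0.        ]), 'world_from_camera': array([[ 0.95069417, -0.21645871,  0.22209506,  0.32483624],
       [-0.30995408, -0.6872857 ,  0.65693747, -0.79252927],
       [ 0.01044293, -0.6933859 , -0.72049077,  1.05515595],
       [ 0.        ,  0.        ,  0.        ,  1.        ]])}
wrist {'camera_matrix': array([[307.4523445 ,   0.        , 280.78207143],
       [  0.        , 307.4523445 , 206.76049209],
       [  0.        ,   0.        ,   1.        ]]), 'dist': array([-0.00955199,  0.        ,  0.        ,  0.        ,  0.        ]), 'tool_from_camera': array([[-7.31340404e-04, -2.91533172e-01,  9.56560440e-01,
        -1.44978381e-01],
       [ 9.99999686e-01, -5.04413273e-04,  6.10820759e-04,
        -2.99918435e-04],
       [ 3.04427269e-04,  9.56560586e-01,  2.91533449e-01,
        -7.99346035e-02],
       [ 0.00000000e+00,  0.00000000e+00,  0.00000000e+00,
         1.00000000e+00]])}
```

View pics/scene0.png

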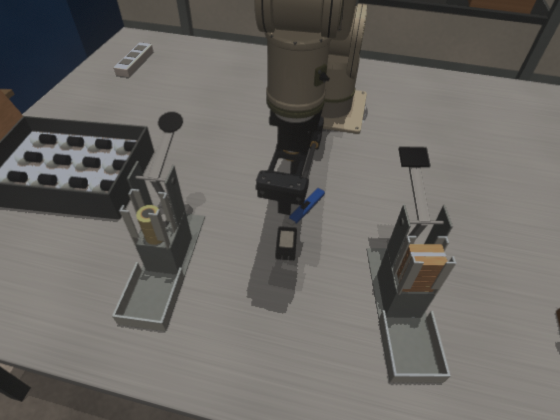

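View pics/side0.png

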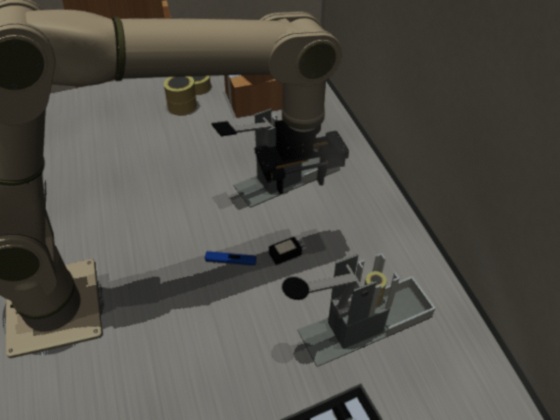

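View pics/wrist0.png

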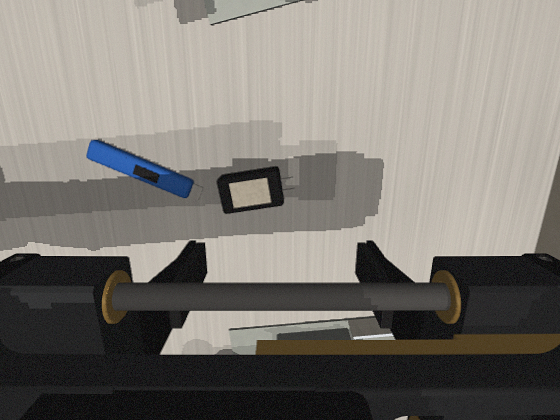

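The scene view shows the carton dispenser on the right (+y): square pad at about (414,157), cartons at (420,270). The tape dispenser is on the left (-y), with its round pad at (171,122). In the side view the square pad is at about (224,128). Next I'll triangulate it.

```bash
cat > h.py <<'E'
import numpy as np, cv2
from bench import r, optics
def ray(n,px):
    m=optics.camera_model(n); T=m["world_from_camera"]
    u=cv2.undistortPoints(np.array([[px]],float),m["camera_matrix"],m["dist"])[0,0]
    d=T[:3,:3]@[u[0],u[1],1]; return T[:3,3],d/np.linalg.norm(d)
def tri(a,b):
    (o1,d1),(o2,d2)=ray(*a),ray(*b)
    t=np.linalg.lstsq(np.c_[d1,-d2],o2-o1,rcond=None)[0]
    p,q=o1+t[0]*d1,o2+t[1]*d2; return (p+q)/2,np.linalg.norm(p-q)
def plane(n,px,z):
    o,d=ray(n,px); return o+d*(z-o[2])/d[2]
def blob(n,img,box,th=60):
    x0,y0,x1,y1=box; g=img[y0:y1,x0:x1].max(2)
    m=(g<th).astype(np.uint8)
    m=cv2.morphologyEx(m,cv2.MORPH_OPEN,np.ones((3,3),np.uint8))
    k,l,s,c=cv2.connectedComponentsWithStats(m)
    i=1+np.argmax(s[1:,4]); return c[i]+[x0,y0],s[i],(l==i)
E
python3 - <<'E'
from h import *
S=cv2.imread("pics/scene0.png");D=cv2.imread("pics/side0.png")
a,sa,ma=blob("scene",S,(390,135,440,180)); b,sb,mb=blob("side",D,(205,115,245,142))
print(a,sa,b,sb); print(tri(("scene",a),("side",b)))
def corners(m,o):
    c=max(cv2.findContours(m.astype(np.uint8),0,2)[0],key=cv2.contourArea)
    return cv2.approxPolyDP(c,3,True)[:,0]+o
print(corners(ma,[390,135]),corners(mb,[205,115]))
for c in corners(ma,[390,135]): print(plane("scene",c,.259))
cv2.imwrite("pics/crop.png",np.hstack([cv2.resize(S[130:400,350:470],None,fx=2.2,fy=2.2),cv2.resize(D[90:220,200:300],None,fx=4,fy=4.57)]))
E
```

```text
[413.48698885 156.80669145] [  9  12  30  20 538] [223.92887029 128.43514644] [  7   7  25  14 239]
(array([0.50224254, 0.21439057, 0.25555206]), np.float64(0.0014820632214749242))
[[399 148]
 [402 166]
 [428 166]
 [425 148]] [[212 123]
 [220 135]
 [236 133]
 [227 122]]
[0.48619105 0.18610341 0.259     ]
[0.53794949 0.19333921 0.259     ]
[0.52536296 0.24094242 0.259     ]
[0.47284542 0.23596693 0.259     ]
```

View pics/crop.png

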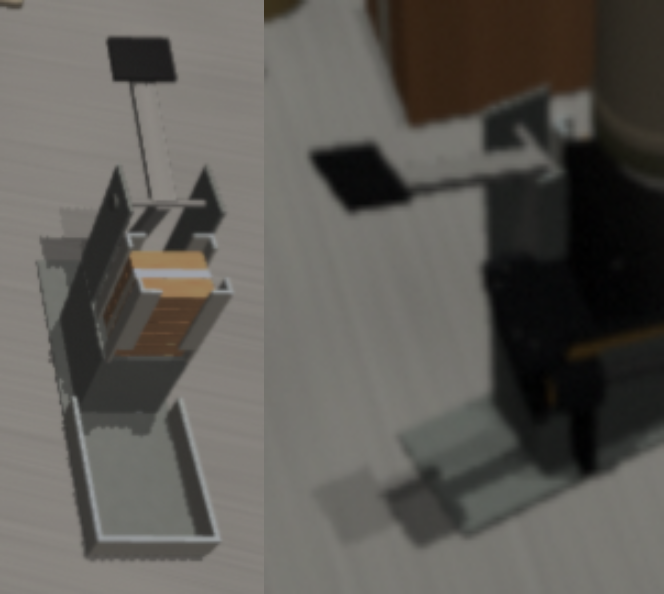

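```bash
python3 - <<'E'
from h import *
P=np.array([.5022,.2144])
for pts,z in (([(391,376),(448.6,375)],.039),([(384,312),(432,313)],.039),([(354+54/2.2,130+240/2.2),(350+232/2.2,130+282/2.2)],.21)):
    q=[plane("scene",p,z)[:2] for p in pts]; mid=sum(q)/2; d=mid-P
    print(q,"w",np.linalg.norm(q[1]-q[0]),"mid",mid,"dist",np.linalg.norm(d),"yaw",np.degrees(np.arctan2(d[1],d[0])), "edge yaw",np.degrees(np.arctan2(-(q[1]-q[0])[0],(q[1]-q[0])[1])))
E
```

```text
[array([0.84189896, 0.23832931]), array([0.81606904, 0.33847355])] w 0.10342172902815967 mid [0.828984   0.28840143] dist 0.3350581973309456 yaw 12.759634035986881 edge yaw 14.462918119566337
[array([0.72070858, 0.21857488]), array([0.70005423, 0.31149921])] w 0.09519208864655068 mid [0.71038141 0.26503704] dist 0.2142512723505517 yaw 13.670871050328891 edge yaw 12.531453662285152
[array([0.68105876, 0.16973322]), array([0.68952761, 0.29808682])] w 0.1286326856125782 mid [0.68529319 0.23391002] dist 0.18412972746690817 yaw 6.08236505378779 edge yaw -3.7749394224446795
```

```bash
python3 -m inch '[{"translation":[-5,0,0],"spin":0},{"translation":[-3,-4,0],"spin":0},{"translation":[0,-4,-4],"spin":0},{"translation":[0,-3,-5],"spin":0},{"translation":[0,0,-5],"spin":0}]' 1 20
```

```text
time: 0.78
ee_pos: [0.512, 0.1389, 0.3202]
eef_rot: [-0.501, -0.498, 0.503, -0.497]
ft_force: [1.4, -1.4, 0.2]
width: 0.0451
```

Tray front edge is 335 mm from the pad, which matches the expected 183+152. Its width is 103 mm and the yaw is about 13°. The third pair of points mixed non-matching magazine corners, so I'm ignoring it. Now I'll turn the jaws across the lever and move over the pad.

```bash
python3 -m inch '[{"translation":[0,0,-3],"spin":0},{"translation":[0,-1,-3],"spin":0},{"translation":[0,0,0],"spin":-10.3},{"translation":[0,0,0],"spin":-10.3},{"translation":[0,0,0],"spin":-10.3},{"translation":[0,0,0],"spin":-10.3},{"translation":[0,0,0],"spin":-10.3},{"translation":[0,0,0],"spin":-10.3},{"translation":[0,0,0],"spin":-10.3},{"translation":[0,0,0],"spin":-10.3},{"translation":[0,0,0],"spin":-10.3},{"translation":[0,0,0],"spin":-10.3},{"translation":[0,0,0],"spin":0}]'; python3 - <<'E'
from h import *
from scipy.spatial.transform import Rotation as R
s=r.read_state(); M=R.from_quat(s["eef_rot"]).as_matrix()
print(s["time"],s["ee_pos"],M.round(3),s["width"],s["ft_force"])
print("to pad tool cm",100*M.T@(np.array([.5022,.2144,.259+.017])-s["ee_pos"]))
for n in ("scene","side","wrist"): cv2.imwrite(f"pics/{n}1.png",optics.camera(n)[:,:,::-1])
a=cv2.imread("pics/side1.png")[60:240,150:350]; b=cv2.imread("pics/wrist1.png")
cv2.imwrite("pics/c1.png",np.hstack([cv2.resize(a,(400,360)),cv2.resize(b,(400,360))]))
E
```

```text
time: 2.4
ee_pos: [0.4984, 0.2056, 0.3169]
eef_rot: [-0.1, 0.703, 0.1, 0.697]
ft_force: [-0.7, -0.6, 0.6]
width: 0.0003
2.4 [0.49835881 0.20563149 0.31685018] [[-0.01  -0.28   0.96 ]
 [-0.003  0.96   0.28 ]
 [-1.     0.    -0.01 ]] 0.00027856892308533493 [-0.6894225  -0.64542204  0.63384152]
to pad tool cm [4.07886402 0.73361428 0.6545717 ]
```

View pics/c1.png

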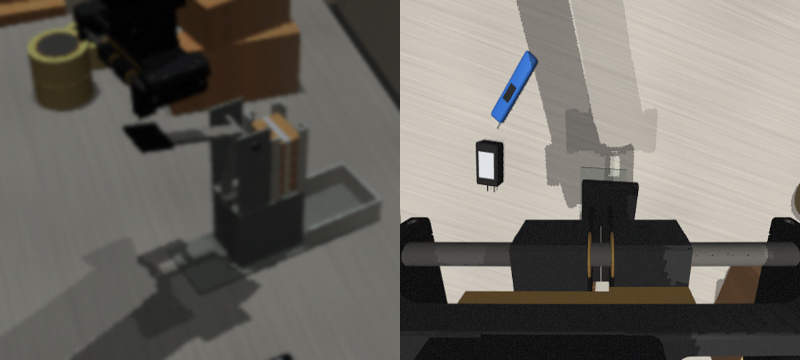

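Side view: the lever is still up, and the closed fingers are just beyond the pad. Wrist view: the pad is under the fingertips, about 7 mm off to the right. I'll centre over it and lower until just above.

```bash
python3 -m inch '[{"translation":[1,0.7,0.6],"spin":0},{"translation":[1.8,0,0],"spin":0},{"translation":[0,0,0],"spin":0}]'; python3 - <<'E'
from h import *
from scipy.spatial.transform import Rotation as R
s=r.read_state(); M=R.from_quat(s["eef_rot"]).as_matrix()
print("to pad tool cm",100*M.T@(np.array([.5022,.2144,.259+.017])-s["ee_pos"]))
for n in ("scene","side"): cv2.imwrite(f"pics/{n}2.png",optics.camera(n)[:,:,::-1])
a=cv2.imread("pics/side2.png")[60:240,150:350]; b=cv2.imread("pics/scene2.png")[50:350,280:560]
cv2.imwrite("pics/c2.png",np.hstack([cv2.resize(a,(400,360)),cv2.resize(b,(400,360))]))
E
```

```text
time: 2.92
ee_pos: [0.5019, 0.2147, 0.286]
eef_rot: [-0.098, 0.704, 0.097, 0.696]
ft_force: [-0.1, -0.6, -0.2]
width: 0.0002
to pad tool cm [ 1.00135591 -0.04051955  0.03362886]
```

View pics/c2.png

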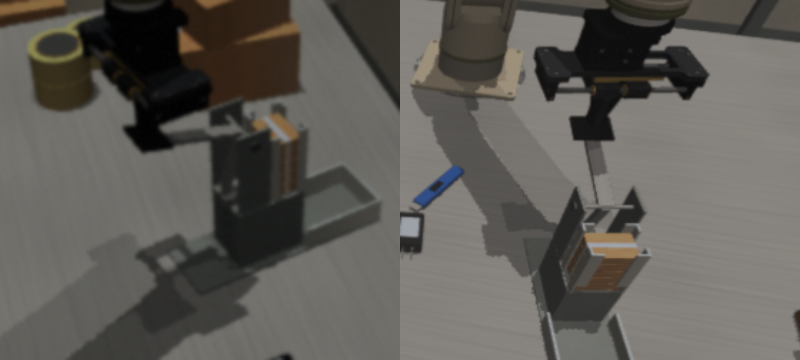

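Both views show the fingertips centred just above the pad, with the lever still up. Starting the first press.

```bash
python3 -m inch '[{"translation":[1.2,0,0],"spin":0},{"translation":[1.2,0,0],"spin":0},{"translation":[1.2,0,0],"spin":0},{"translation":[1.2,0,-0.1],"spin":0},{"translation":[1.2,0,-0.2],"spin":0},{"translation":[1.1,0,-0.2],"spin":0}]'
```

```text
time: 3.78
ee_pos: [0.5001, 0.2147, 0.2194]
eef_rot: [-0.097, 0.699, 0.098, 0.702]
ft_force: [2.9, 1.0, 8.9]
width: 0.0005
```

```bash
python3 -m inch '[{"translation":[0.6,0,-0.05],"spin":0},{"translation":[0.5,0,-0.05],"spin":0}]'; python3 -m inch '[{"translation":[0.3,0,0],"spin":0}]'
```

```text
time: 4.03
ee_pos: [0.5012, 0.2151, 0.2109]
eef_rot: [-0.096, 0.696, 0.098, 0.704]
ft_force: [-11.3, -5.6, 35.1]
width: 0.0006
time: 4.15
ee_pos: [0.5013, 0.2152, 0.2109]
eef_rot: [-0.096, 0.696, 0.098, 0.705]
ft_force: [-16.7, -7.0, 34.0]
width: 0.0002
```

The force jumped to 35 N at TCP z = 0.211, tips at 0.194 m, so the lever is on its stop. Releasing fully and checking.

```bash
python3 -m inch '[{"translation":[-2.5,0,0],"spin":0},{"translation":[-3,0,0],"spin":0},{"translation":[-2.5,0,0],"spin":0},{"translation":[0,0,0],"spin":0},{"translation":[0,0,0],"spin":0},{"translation":[0,0,0],"spin":0}]'; cat > look.py <<'E'
import sys
from h import *
from scipy.spatial.transform import Rotation as R
k=sys.argv[1]
s=r.read_state(); M=R.from_quat(s["eef_rot"]).as_matrix()
print(s["time"],s["ee_pos"],s["ft_force"],"to pad tool cm",100*M.T@(np.array([.5022,.2144,.259+.017])-s["ee_pos"]), M[2].round(3))
for n in ("scene","side"): cv2.imwrite(f"pics/{n}{k}.png",optics.camera(n)[:,:,::-1])
a=cv2.imread(f"pics/side{k}.png")[60:240,150:350]; b=cv2.imread(f"pics/scene{k}.png")[90:390,280:560]
cv2.imwrite(f"pics/c{k}.png",np.hstack([cv2.resize(a,(400,360)),cv2.resize(b,(400,428))[:360] if 0 else cv2.resize(b,(400,360))]))
E
python3 look.py 3
```

```text
time: 4.9
ee_pos: [0.4994, 0.2138, 0.2896]
eef_rot: [-0.096, 0.696, 0.097, 0.705]
ft_force: [0.1, 0.7, 0.2]
width: 0.0006
4.9 [0.49944615 0.21379594 0.28956499] [0.1269884  0.65663224 0.24173312] to pad tool cm [ 1.35975948 -0.01731547  0.2651951 ] [-1.     0.001  0.012]
```

View pics/c3.png

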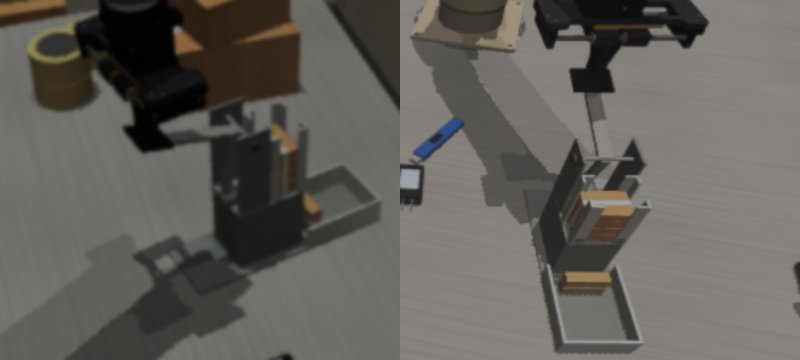

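One carton is in the tray at (585,281) of the composite, the stack has dropped, and the lever is fully up. Second press.

```bash
python3 -m inch '[{"translation":[1.2,0,0.25],"spin":0},{"translation":[1.2,0,0],"spin":0},{"translation":[1.2,0,0],"spin":0},{"translation":[1.2,0,-0.1],"spin":0},{"translation":[1.2,0,-0.2],"spin":0},{"translation":[1.1,0,-0.2],"spin":0},{"translation":[0.9,0,-0.1],"spin":0}]';python3 -m inch '[{"translation":[0.5,0,0],"spin":0},{"translation":[0.3,0,0],"spin":0}]'
```

```text
time: 5.88
ee_pos: [0.5009, 0.2147, 0.2097]
eef_rot: [-0.095, 0.692, 0.098, 0.709]
ft_force: [-15.1, -9.0, 54.4]
width: 0.0004
time: 6.12
ee_pos: [0.5009, 0.2148, 0.2104]
eef_rot: [-0.095, 0.691, 0.098, 0.71]
ft_force: [-20.3, -10.3, 39.2]
width: 0.0005
```

```bash
python3 -m inch '[{"translation":[-2.5,0,0],"spin":0},{"translation":[-3,0,0],"spin":0},{"translation":[-2.5,0,0],"spin":0},{"translation":[0,0,0],"spin":0},{"translation":[0,0,0],"spin":0},{"translation":[0,0,0],"spin":0}]'; python3 look.py 4
```

```text
time: 6.88
ee_pos: [0.4974, 0.2134, 0.2869]
eef_rot: [-0.096, 0.692, 0.097, 0.709]
ft_force: [-0.6, -0.7, -0.4]
width: 0.0
6.875 [0.49740383 0.2133812  0.28693805] [-0.57323403 -0.65979166 -0.41501406] to pad tool cm [ 1.10475015 -0.03005518  0.46416065] [-1.    -0.001  0.023]
```

View pics/c4.png

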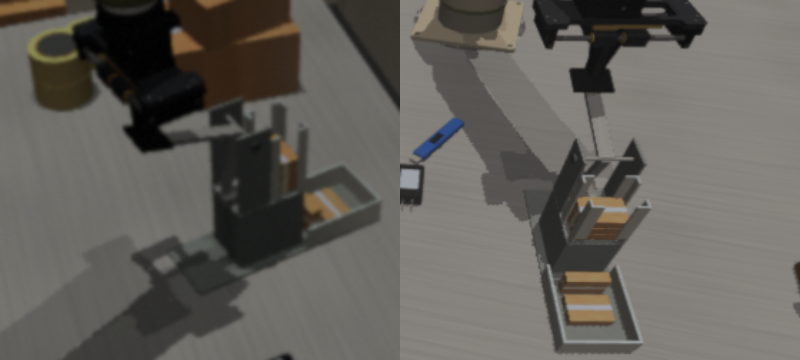

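Two cartons are in the tray, at (585,281) and (588,307). The stack is down again and the lever is up. Third press, a little gentler at the bottom.

```bash
python3 -m inch '[{"translation":[1.2,0,0.45],"spin":0},{"translation":[1.2,0,0],"spin":0},{"translation":[1.2,0,0],"spin":0},{"translation":[1.2,0,-0.1],"spin":0},{"translation":[1.2,0,-0.2],"spin":0},{"translation":[0.9,0,-0.2],"spin":0}]';python3 -m inch '[{"translation":[0.5,0,-0.1],"spin":0},{"translation":[0.4,0,0],"spin":0},{"translation":[0.4,0,0],"spin":0}]'
```

```text
time: 7.72
ee_pos: [0.5009, 0.2146, 0.2158]
eef_rot: [-0.095, 0.69, 0.098, 0.711]
ft_force: [3.4, 1.3, 7.8]
width: 0.0003
time: 8.1
ee_pos: [0.5019, 0.215, 0.2101]
eef_rot: [-0.095, 0.688, 0.097, 0.713]
ft_force: [-23.1, -11.5, 47.7]
width: 0.0004
```

On the stop again (48 N, z = 0.210). Releasing and backing well clear.

```bash
python3 -m inch '[{"translation":[-2.5,0,0],"spin":0},{"translation":[-3,0,0],"spin":0},{"translation":[-4,0,0],"spin":0},{"translation":[-4,0,0],"spin":0},{"translation":[0,0,0],"spin":0},{"translation":[0,0,0],"spin":0},{"translation":[0,0,0],"spin":0},{"translation":[0,0,0],"spin":0}]'; python3 look.py 5; python3 - <<'E'
from h import *
S=cv2.imread("pics/scene5.png");D=cv2.imread("pics/side5.png")
S0=cv2.imread("pics/scene0.png")
a=blob("scene",S,(395,145,440,180))[0]; print("pad",a)
print("tape pad",blob("scene",S0,(150,105,192,140))[0],blob("scene",S,(150,105,192,140))[0])
print("tape side",blob("s",cv2.imread("pics/side0.png"),(278,274,312,302))[0],blob("s",D,(278,274,312,302))[0])
cv2.imwrite("pics/d5.png",np.hstack([cv2.resize(S[210:390,360:470],(400,560)),cv2.resize(D[100:200,230:350],(400,560))]))
E
```

```text
time: 9.1
ee_pos: [0.4962, 0.213, 0.3406]
eef_rot: [-0.096, 0.691, 0.096, 0.71]
ft_force: [-0.1, -0.2, -0.4]
width: 0.0006
9.1 [0.49622684 0.21295397 0.34055569] [-0.09903492 -0.18752357 -0.38979281] to pad tool cm [ 6.47032635e+00 -4.70792864e-03  4.32351450e-01] [-1.    -0.003  0.028]
pad [413.58467023 156.70766488]
tape pad [170.05571031 121.90250696] [170.0718232  121.82044199]
tape side [295.13402062 288.01030928] [295.16427105 287.9835729 ]
```

View pics/c5.png

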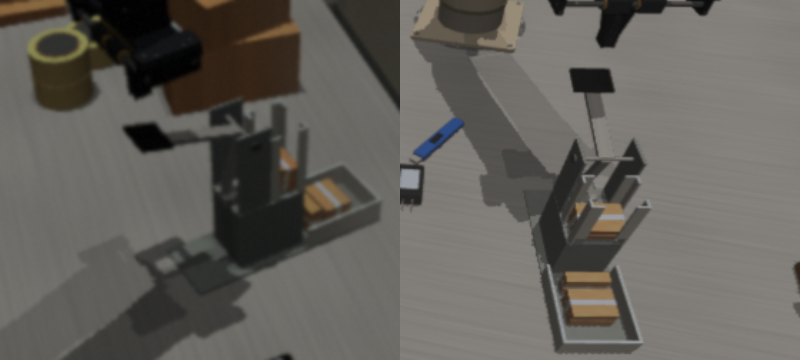

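View pics/d5.png

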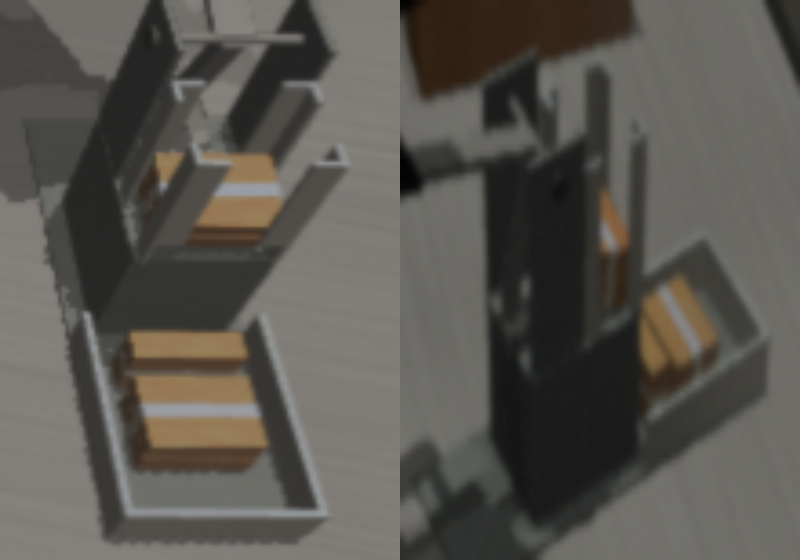

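The tray holds three cartons: one against the dispenser's front, and two stacked in the middle. Two remain in the magazine. The carton pad is back at its rest pixel (413.6,156.7), against (413.5,156.8) at the start. The tape pad hasn't moved in either view.

```bash
python3 -c "
from bench import close_job
print(close_job())"
```

```text
the job is handed in; nothing more can be done
None
```

I pressed the carton dispenser's lever to its stop three times with closed fingers, letting it come fully back up each time, and handed the job in at about 9 s of the 42 s allowed.

- **Presses:** each one ended in a sharp force rise at the stop, with the fingertips at about 193 mm (expected 192 mm). The highest vertical fingertip reading was 54 N, on the second press. That is below the 120 N wrist limit; the 40 N limit applies to the arm and gripper body, which stayed clear of everything.
- **Cartons:** the last pictures show three cartons in the tray, one against the dispenser's front and one lying on top of another. Two cartons remain in the magazine, so the fourth is now the lowest. I judged this by eye and did not measure carton heights.
- **Levers:** the carton pad is back within 0.2 pixel of its rest position. The tape dispenser's pad is unchanged to within 0.1 pixel in both the scene and side views.
- **Robot:** it ended clear of everything, with the fingertips about 65 mm above the pad and no force on the wrist.

One early check disagreed: a pair of magazine corner points gave a dispenser angle of 6° instead of about 13°. I had matched the wrong corners, so I discarded it; the tray measurements and the pad distance agreed with each other.

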